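Dock the whetstone for sharpening

ROBOT

A 6-joint arm with a two-finger parallel gripper is mounted at the origin on a cart in front of the work surface, level with it; the furniture and walls round the work are solid. World frame = base frame: x ahead of the robot, y to its left, z up, the work surface at z = 0. Lengths are in m, angles in degrees, forces in N, time in s.
With the tool pointing down it reaches from about 0.425 to 0.95 m from the base axis. Payload 3.5 kg.
Tool frame: the origin (TCP) lies at the centre of the arm's flange, where the gripper is bolted on; the fingertips stand 173 mm ahead of it and the grasp point (between the pads) lies r.pinch_z ahead of it (r.pinch_z is the distance from the TCP to the grasp point, in m); z points along the fingers, y is the line along which they close (so a half turn about z gives the same grasp; the last joint's range is limited). The gripper opens to 85 mm and grips with 20 to 120 N. Pads are 22 mm wide; open, the fingers measure 114 mm over their backs; the gripper's body (76 mm by 85 mm) begins 54 mm behind the grasp point. The pads swing forward as they close: fully open they stand 13 mm farther back than shut.
Start: joints at [-79.183, 16.404, 90.338, -0, 73.258, -8.594], TCP at [0.224, -0.637, 0.405] pointing down, gripper open.
Joint ranges: [-158.93, 158.93], [-51.34, 127.21], [12.03, 142.37], [-87.48, 267.48], [13.55, 161.25], [-162.69, 162.69]. Speed limits (degrees/s): [159.86, 159.86, 180, 180, 180, 180].

INTERFACE

Orientations are given as [roll, pitch, yaw] about the fixed x, y, z axes, in that order (R = Rz(yaw) Ry(pitch) Rx(roll)).
In Python, from workcell import telemetry, imaging, job, models, r gives the robot as it stands.
- The arm moves only by the tool send_rows, never from a script. Its argument "commands" is a list of rows, each an object of numbers: "tx", "ty", "tz": the shift along the tool's x, y, z in cm; "wx", "wy", "wz": the turn, a rotation vector about the tool's x, y, z in degrees; "fingers": the closure, from 0 (fully open) to 1 (shut). A call has 1 to 12 rows; each row shifts and turns the commanded pose from where the row before left it, along the tool's axes as they then stand; what a row does not reach is not made up. A row lasts 1/12 s, in which the tool goes at most 41.7 mm and 7.16 degrees, less where a joint would pass 70% of its speed; a pose out of reach is approached as far as the arm can. A call is refused whole if a number of a shift passes 4.17 or a number of a turn 7.16, either way. A call with a gripper value outside its range is refused whole. The fingers move at their own pace and stop on an object; "newtons" is the grip in N (left out, the last holds). Time passes only in rows, so rows that do not move let the fingers close. It gives the time, the measured TCP pose, the force, the opening and the grip force at its end, in the units of the state.
- telemetry.get_obs(): the state, without advancing time (a new reading comes with each control period).
- imaging.capture(name): name is "scene" or "top" or "wrist"; returns the picture (480x640x3 uint8, blue, green, red); there is no depth.
- imaging.get_calibration(name): a dict with "vfov" (degrees; the focal length in pixels is half the picture's height over the tangent of half this angle, whatever the lens; pixels are square), "cx", "cy" (the principal point, pixels), "D" ([k1, k2, p1, p2, k3] as OpenCV has them; the pictures are not rectified), "rvec" (rotation vector, rad) and "tvec" (3), from world to camera coordinates, as OpenCV has them; the wrist camera has in their place "mount" (4x4, takes a point from camera to tool coordinates, whose origin is the TCP and whose axes are the flange's). Camera axes: x right, y down, z forward; pixel columns grow to the right and rows downward; lengths in m; the calibration is good to about 2 mm. A picture is of the moment at which its call begins: read the wrist's pose just before it. get_calibration takes no time and is no camera call.
- job.finish_job(): hands the job in; it is judged then, once.
Trained networks look in the newest picture that a camera, given by its name, has taken for a name from the list of things; names that differ only in an ending like _2 or _b are one class to them, and where a whole thing is asked for, a point or a joint stands for the part that bears it (a point fixed in the world has none). Each returns a list of dicts, best first, with "p" (0 to 1); they miss things now and then, are a little off and sometimes report something else, mostly with a low value. They report only what shows in the picture. A call takes as long as a camera call.
- models.regions_of(camera, target): "mask" (480x640 bool, what is visible of it) and "position" ([column, row] in pixels, amid what is visible of it).
- models.spot_point(camera, target): "position" ([column, row] in pixels: a listed point, or the origin of a listed thing).
The state is a dict: "time_s": time; "joint_pos": joint angles; "qd": joint speeds; "joint_torque": joint torques, N m; "ee_pos": TCP position; "eef_rot": TCP orientation; "ft_force": force on the tool from outside, world axes, zero at the start; "torque": the same for the moment, N m; "grip_width": finger opening in m; "grasp_force": force on a finger pad.
Only numpy, scipy, OpenCV 4.12 (cv2) and the standard library are available. Lean on these libraries where they do the work, as an engineer would, in place of code of your own. Each camera call takes 0.05 s, during which the arm holds its last target. There are 200 camera calls.

TASK

Get the whetstone ready for sharpening without picking it up: push it along the bench with the fingertips, through the open mouth of the stone dock and fully home against the dock's end stop. Only then push the red-knobbed cam lever round as far as it goes, so that the cam clamps the stone against the fence. Leave the tools and other things round about where they are, and finish clear of everything.

Things in the scene. Friction and masses are not known exactly. Their poses are not given: they have to be found in the camera images.
- whetstone: grey whetstone in a light wooden tray, loose, 0.3 kg, flat on the bench before the dock's mouth (a second one far at the back left is scenery). Tray 60 (x) x 150 (y) x 14 mm high; the stone on it is 46 x 136 mm, its top 30 mm above the bench. Origin: centre of the underside; x across, y along, z up; its +y end faces the dock.
- stone_dock: fixed dock screwed to the bench: wooden fence, wooden end stop, cam on a steel base plate. Origin: on the bench under the centre of a stone that is home and clamped, which then has the dock's axes. +y: from the mouth to the end stop, +x: to the fence, -x: cam side. Open, 67 to 70 mm are free between cam and fence. Base plate 4 mm high, x -86 to -42, y -8 to 77 mm.
- fence_face (a point): middle of the fence's inner face, dock x = +30 mm. The fence is 22 mm thick and 18 mm high and runs from dock y = -33 to +97 mm; its mouth end is splayed outwards as a lead-in, to about y = -67, x = +63 mm. The cam side has no lead-in, only the rounded cam near y = +20 mm.
- stop_face (a point): middle of the end stop's inner face, dock y = +75 mm; the stop is 22 mm thick, 18 mm high and runs from dock x = -86 to +52 mm
- cam_lever (a joint): hinge of the eccentric cam and its lever, upright axis, rad. 0 = open (lever sticks out to dock -x and a little +y; starts at 0 to 0.2), grows anticlockwise seen from above, 1.90 = clamped against its stop (lever points to the mouth, dock -y). It stays where it is left; about 2 N at the knob turns it; from about 1.4 the cam may meet the tray, shifts it to the fence and clamps it, a little stiffer.
- lever_knob (a point): centre of the red knob at the end of the lever, 82 mm from the pivot, 30 mm above the bench; the knob is 21 mm across at most and spans 16 to 42 mm above the bench. The lever is a flat steel bar 12 mm wide, 18 to 25 mm above the bench, free beneath outside the base plate.
- cam_pivot (a point): pivot of the cam lever, dock x = -53, y = +20 mm, 25 mm above the bench
- broad_gouge: long gouge with a wooden handle, 37 x 353 x 31 mm, lying right of the work, to be left alone; origin under its centre, y along it
- vee_tool: carving tool with a wooden handle, 38 x 233 x 32 mm, lying right of the work, to be left alone; origin under its centre, y along it
- oil_jar: oil jar with a dark cap, 60 mm across, 88 mm high, behind the work, to be left alone; origin under its centre
- bowl_back: small pale wooden bowl, 95 mm across, 64 mm high, behind the work to the left, to be left alone; origin under its centre
- sanding_block: cork sanding block, 56 x 100 x 28 mm, behind the work to the right, to be left alone; origin under its centre
- spoon_blank: pale carved spoon blank, 50 x 291 x 22 mm, at the left near the bench's front edge, to be left alone; origin under its centre, y along it
- egg_cup: turned dark red wooden egg cup, 48 mm across, 57 mm high, at the back right, to be left alone; origin under its centre

How it is judged:
By the outcome, as a careful person would: the job done as asked, in the order asked, and still so for the second after the job is handed in, with the robot touching nothing.
It also fails if it takes over 72 s, if anything falls off the work surface, if the arm or the gripper's body presses on something with over 40 N, if the wrist force passes 120 N, or if a joint passes its speed limit or range.

## Working session

There is one attempt and no reset: what is moved stays moved. The work goes in short steps, Python scripts to look and compute and a tool call to move; the robot and the scene stay as the last step left them, time stands still between calls to the robot, and variables do not carry over. Pictures are saved under pics/ and viewed, at most 10 in all, crops included, and the job is handed in when it is done.

Besides the shell and the picture viewer there is one more tool, called by a JSON object that holds its "op" and its "data". send_rows: Moves the arm, as the interface text tells. Its arguments: {"type":"object","properties":{"commands":{"type":"array","items":{"type":"object","properties":{"tx":{"type":"number"},"ty":{"type":"number"},"tz":{"type":"number"},"wx":{"type":"number"},"wy":{"type":"number"},"wz":{"type":"number"},"fingers":{"type":"number"}}}},"newtons":{"type":"number"}},"required":["commands"]}

```bash
mkdir -p pics; cat > h.py <<'E'
import numpy as np, cv2
from scipy.spatial.transform import Rotation as R
from workcell import telemetry, imaging, job, models, r
def cam(name):
    c=imaging.get_calibration(name); f=240/np.tan(np.radians(c["vfov"])/2)
    K=np.array([[f,0,c["cx"]],[0,f,c["cy"]],[0,0,1]])
    if "mount" in c:
        o=telemetry.get_obs(); T=np.eye(4); T[:3,:3]=R.from_euler('xyz',o["eef_rot"],degrees=True).as_matrix(); T[:3,3]=o["ee_pos"]
        W=T@np.array(c["mount"])
    else:
        W=np.eye(4); Rm=R.from_rotvec(np.ravel(c["rvec"])).as_matrix(); W[:3,:3]=Rm.T; W[:3,3]=-Rm.T@np.ravel(c["tvec"])
    return K,np.array(c["D"]),W
def w(C,px,z):
    K,D,W=C; u=cv2.undistortPoints(np.array(px,float).reshape(-1,1,2),K,D).reshape(-1,2)
    d=np.c_[u,np.ones(len(u))]@W[:3,:3].T; o=W[:3,3]
    return o+d*((z-o[2])/d[:,2])[:,None]
def proj(C,P):
    K,D,W=C; Rm=W[:3,:3].T
    return cv2.projectPoints(np.array(P,float).reshape(-1,1,3),R.from_matrix(Rm).as_rotvec(),-Rm@W[:3,3],K,D)[0].reshape(-1,2)
E
python3 - <<'E'
from h import *
print(r.pinch_z, telemetry.get_obs())
for n in("top","scene"):
    cv2.imwrite(f"pics/{n}0.png",imaging.capture(n)); C=cam(n); print(n,C[2][:3,3])
    for t,z in(("whetstone",0),("stone_dock",0),("fence_face",.009),("stop_face",.009),("lever_knob",.03),("cam_pivot",.025)):
        for d in models.spot_point(n,t)[:2]: print(t,round(d["p"],2),np.round(d["position"],1),np.round(w(C,d["position"],z)[0],4))
E
```

```text
0.1547 {'time_s': 0.0, 'joint_pos': array([-7.91831701e+01,  1.64557995e+01,  9.04225270e+01,  3.21610762e-04,
        7.32575699e+01, -8.59442524e+00]), 'qd': array([-0.06490827, -0.06333488,  0.06401888, -0.10965275, -0.09652675,
        0.04579886]), 'joint_torque': array([-3.44250575e-04, -4.05979729e+01, -2.92626804e+01, -1.46777616e-04,
        5.87197370e-03, -7.35774620e-06]), 'ee_pos': array([ 0.22431508, -0.63637864,  0.40332188]), 'eef_rot': array([-1.79865676e+02, -2.06125251e-02,  1.94111380e+01]), 'ft_force': array([ 0.40913195,  0.15549917, -0.79343207]), 'torque': array([-0.05296145,  0.03479464,  0.05653667]), 'grasp_force': 0.0, 'grip_width': 0.08541207749374809}
top [ 0.44387563 -0.00173573  1.36151176]
whetstone 0.95 [335.6 259.5] [ 0.5453 -0.0291  0.    ]
stone_dock 0.94 [271.8 254.3] [0.557  0.1434 0.    ]
fence_face 0.87 [260.4 242.9] [0.5866 0.174  0.009 ]
stop_face 0.78 [246.  250.8] [0.5648 0.2122 0.009 ]
lever_knob 0.51 [256.8 302.1] [0.4283 0.1766 0.03  ]
cam_pivot 0.69 [262.7 273.4] [0.5039 0.1637 0.025 ]
scene [-0.12279231  0.58263449  0.97978036]
whetstone 0.75 [349.1 255.3] [ 0.5516 -0.0199  0.    ]
stone_dock 0.92 [290.7 286.2] [ 0.5638  0.1487 -0.    ]
fence_face 0.61 [271.  284.9] [0.5896 0.1855 0.009 ]
stop_face 0.97 [262.4 300.5] [0.5646 0.2264 0.009 ]
stop_face 0.17 [315.7 323.7] [0.4384 0.1728 0.009 ]
lever_knob 0.82 [312.8 323.8] [0.43   0.1866 0.03  ]
cam_pivot 0.95 [302.9 292.6] [0.5139 0.1495 0.025 ]
```

```bash
python3 - <<'E'
import cv2
a=cv2.imread("pics/top0.png")
cv2.imwrite("pics/topc.png",cv2.resize(a[180:360,200:440],None,fx=3.3,fy=3.3,interpolation=cv2.INTER_CUBIC))
E
```

```text
(no output)
```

View pics/topc.png

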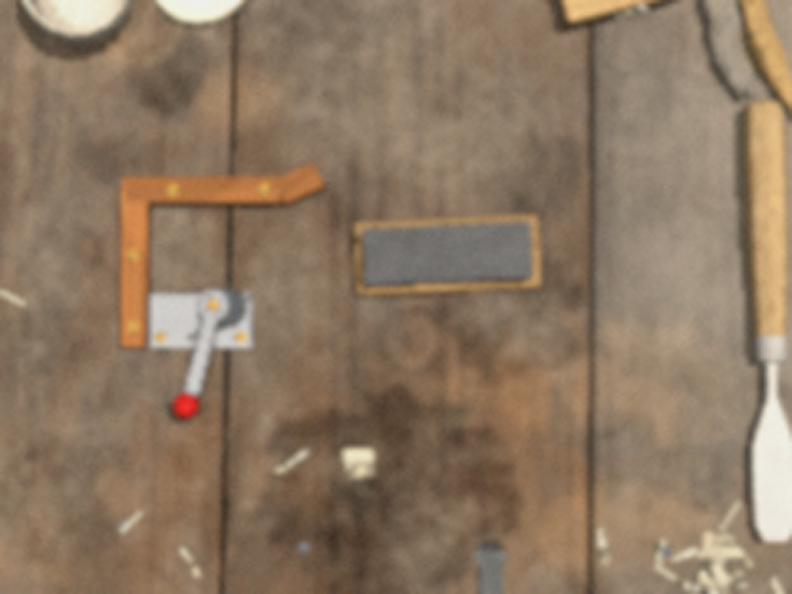

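View pics/scene0.png

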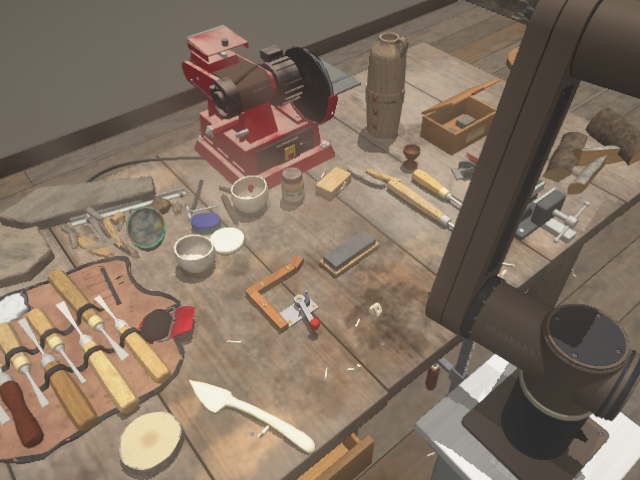

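{"op": "send_rows", "data": {"commands": [{"wz": -7.06}, {"wz": -7.06}, {"wz": -7.06}, {"wz": -7.06}, {"wz": -7.06}, {"wz": -7.06}, {"wz": -7.06}, {"wz": -7.06}, {"wz": -7.06}, {"wz": -7.06}]}}

```text
invalid input at $.commands[0]: expected keys tx, ty, tz, wx, wy, wz, fingers
```

{"op": "send_rows", "data": {"commands": [{"tx": 4, "ty": 2.2, "fingers": 0.6}, {"tx": 4, "ty": 2.2}, {"tx": 4, "ty": 2.2}, {"tx": 4, "ty": 2.2}, {"tx": 4, "ty": 2.2}, {"tx": 4, "ty": 2.2}, {"tx": 4, "ty": 2.2}, {"tx": 4, "ty": 2.2}, {"tx": 4, "ty": 2.2}, {"tx": 4, "ty": 2.2}, {"tx": 4, "ty": 2.2}, {"tx": 4, "ty": 2.2}]}}

```text
invalid input at $.commands[0]: expected keys tx, ty, tz, wx, wy, wz, fingers
```

```bash
python3 - <<'E'
from h import *
o=telemetry.get_obs(); print(o["time_s"],o["ee_pos"],o["eef_rot"],o["joint_pos"],o["grip_width"])
C=cam("top"); s=lambda L:[(200+(a+.5)/3.3-.5,180+(b+.5)/3.3-.5) for a,b in L]
print("tray",w(C,s([(355,221),(539,214),(541,285),(357,294)]),.014))
print("dock fence in, stop in corner",w(C,s([(150,204),(275,203),(150,345)]),.018))
C=cam("wrist"); print(C[2])
cv2.imwrite("pics/w1.png",imaging.capture("wrist"))
for t,z in(("whetstone",0),("stone_dock",0),("fence_face",.009),("stop_face",.009),("lever_knob",.03),("cam_pivot",.025)):
    for d in models.spot_point("wrist",t)[:1]: print(t,round(d["p"],2),np.round(d["position"],1),np.round(w(C,d["position"],z)[0],4))
E
```

```text
0.7 [ 0.22433809 -0.63660503  0.40476994] [ 1.79996718e+02 -5.83180468e-04  1.94107832e+01] [-7.91849634e+01  1.63999836e+01  9.03381680e+01  1.11435784e-03
  7.32586907e+01 -8.59606750e+00] 0.08553041349288122
tray [[ 0.57775431  0.04747945  0.014     ]
 [ 0.58543567 -0.10169911  0.014     ]
 [ 0.52780262 -0.10363052  0.014     ]
 [ 0.51853184  0.04486756  0.014     ]]
dock fence in, stop in corner [[0.58900391 0.21394984 0.018     ]
 [0.59115167 0.11242204 0.018     ]
 [0.47493962 0.21060778 0.018     ]]
[[ 3.32411442e-01 -8.95194764e-01 -2.96865234e-01  3.00317722e-01]
 [-9.43134202e-01 -3.15276350e-01 -1.05350371e-01 -6.09555870e-01]
 [ 7.14513217e-04  3.15003424e-01 -9.49090266e-01  3.73694570e-01]
 [ 0.00000000e+00  0.00000000e+00  0.00000000e+00  1.00000000e+00]]
```

{"op": "send_rows", "data": {"commands": [{"tx": 0, "ty": 0, "tz": 0, "wx": 0, "wy": 0, "wz": -7.06, "fingers": 0.6}, {"tx": 0, "ty": 0, "tz": 0, "wx": 0, "wy": 0, "wz": -7.06, "fingers": 0.6}, {"tx": 0, "ty": 0, "tz": 0, "wx": 0, "wy": 0, "wz": -7.06, "fingers": 0.6}, {"tx": 0, "ty": 0, "tz": 0, "wx": 0, "wy": 0, "wz": -7.06, "fingers": 0.6}, {"tx": 0, "ty": 0, "tz": 0, "wx": 0, "wy": 0, "wz": -7.06, "fingers": 0.6}, {"tx": 0, "ty": 0, "tz": 0, "wx": 0, "wy": 0, "wz": -7.06, "fingers": 0.6}, {"tx": 0, "ty": 0, "tz": 0, "wx": 0, "wy": 0, "wz": -7.06, "fingers": 0.6}, {"tx": 0, "ty": 0, "tz": 0, "wx": 0, "wy": 0, "wz": -7.06, "fingers": 0.6}, {"tx": 0, "ty": 0, "tz": 0, "wx": 0, "wy": 0, "wz": -7.06, "fingers": 0.6}, {"tx": 0, "ty": 0, "tz": 0, "wx": 0, "wy": 0, "wz": -7.06, "fingers": 0.6}]}}

```text
time_s: 1.88
ee_pos: [0.2244, -0.6366, 0.4047]
eef_rot: [180.0, 0.0, 90.4]
ft_force: [0.6, 0.2, 0.5]
grip_width: 0.0343
grasp_force: 0.0
```

{"op": "send_rows", "data": {"commands": [{"tx": 3.6, "ty": 1.8, "tz": 0, "wx": 0, "wy": 0, "wz": 0, "fingers": 0.6}, {"tx": 3.6, "ty": 1.8, "tz": 0, "wx": 0, "wy": 0, "wz": 0, "fingers": 0.6}, {"tx": 3.6, "ty": 1.8, "tz": 0, "wx": 0, "wy": 0, "wz": 0, "fingers": 0.6}, {"tx": 3.6, "ty": 1.8, "tz": 0, "wx": 0, "wy": 0, "wz": 0, "fingers": 0.6}, {"tx": 3.6, "ty": 1.8, "tz": 0, "wx": 0, "wy": 0, "wz": 0, "fingers": 0.6}, {"tx": 3.6, "ty": 1.8, "tz": 0, "wx": 0, "wy": 0, "wz": 0, "fingers": 0.6}, {"tx": 3.6, "ty": 1.8, "tz": 0, "wx": 0, "wy": 0, "wz": 0, "fingers": 0.6}, {"tx": 3.6, "ty": 1.8, "tz": 0, "wx": 0, "wy": 0, "wz": 0, "fingers": 0.6}, {"tx": 3.6, "ty": 1.8, "tz": 0, "wx": 0, "wy": 0, "wz": 0, "fingers": 0.6}, {"tx": 3.6, "ty": 1.8, "tz": 0, "wx": 0, "wy": 0, "wz": 0, "fingers": 0.6}, {"tx": 3.6, "ty": 1.8, "tz": 0, "wx": 0, "wy": 0, "wz": 0, "fingers": 0.6}, {"tx": 3.6, "ty": 1.8, "tz": 0, "wx": 0, "wy": 0, "wz": 0, "fingers": 0.6}]}}

```text
time_s: 2.88
ee_pos: [0.4406, -0.2026, 0.4052]
eef_rot: [179.9, 0.0, 90.0]
ft_force: [0.4, -1.1, 0.6]
grip_width: 0.034
grasp_force: 0.0
```

{"op": "send_rows", "data": {"commands": [{"tx": 3.6, "ty": 1.5, "tz": 0, "wx": 0, "wy": 0, "wz": 0, "fingers": 0.6}, {"tx": 3.6, "ty": 1.5, "tz": 0, "wx": 0, "wy": 0, "wz": 0, "fingers": 0.6}, {"tx": 3.6, "ty": 1.5, "tz": 0, "wx": 0, "wy": 0, "wz": 0, "fingers": 0.6}, {"tx": 3.6, "ty": 1.5, "tz": 0, "wx": 0, "wy": 0, "wz": 0, "fingers": 0.6}, {"tx": 3.6, "ty": 1.5, "tz": 0, "wx": 0, "wy": 0, "wz": 0, "fingers": 0.6}, {"tx": 3.6, "ty": 1.5, "tz": 0, "wx": 0, "wy": 0, "wz": 0, "fingers": 0.6}, {"tx": 3.6, "ty": 0, "tz": 0, "wx": 0, "wy": 0, "wz": 0, "fingers": 0.6}, {"tx": 3.6, "ty": 0, "tz": 0, "wx": 0, "wy": 0, "wz": 0, "fingers": 0.6}, {"tx": 0, "ty": 0, "tz": 0, "wx": 0, "wy": 0, "wz": 0, "fingers": 0.6}, {"tx": 0, "ty": 0, "tz": 0, "wx": 0, "wy": 0, "wz": 0, "fingers": 0.6}]}}

```text
time_s: 3.72
ee_pos: [0.53, 0.0851, 0.4048]
eef_rot: [180.0, 0.0, 90.2]
ft_force: [-0.0, -0.2, -0.5]
grip_width: 0.0342
grasp_force: 0.0
```

```bash
python3 - <<'E'
from h import *
o=telemetry.get_obs(); print(o["time_s"],o["ee_pos"],o["eef_rot"],o["joint_pos"],o["grip_width"])
C=cam("wrist"); print(C)
np.savez("pics/w1.npz",K=C[0],D=C[1],W=C[2])
cv2.imwrite("pics/w1.png",imaging.capture("wrist"))
for t,z in(("whetstone",0),("stone_dock",0),("fence_face",.009),("stop_face",.009),("lever_knob",.03),("cam_pivot",.025)):
    for d in models.spot_point("wrist",t)[:1]: print(t,round(d["p"],2),np.round(d["position"],1),np.round(w(C,d["position"],z)[0],4))
E
```

```text
3.7167 [0.53000882 0.0851326  0.40476623] [1.79994982e+02 1.88052675e-02 9.02361343e+01] [-1.70617555e+00 -1.11703616e+00  1.09762081e+02 -1.96566547e-02
  7.13493044e+01 -1.93602543e+00] 0.03417222758639652
(array([[432.69413015,   0.        , 320.07477467],
       [  0.        , 432.69413015, 239.89489453],
       [  0.        ,   0.        ,   1.        ]]), array([0.00195645, 0.        , 0.        , 0.        , 0.        ]), array([[ 9.99991176e-01,  4.03080691e-03,  1.18382067e-03,
         5.29427585e-01],
       [ 4.19841414e-03, -9.48880915e-01, -3.15606372e-01,
         1.66135323e-01],
       [-1.48843499e-04,  3.15608557e-01, -9.48889465e-01,
         3.73663522e-01],
       [ 0.00000000e+00,  0.00000000e+00,  0.00000000e+00,
         1.00000000e+00]]))
whetstone 0.81 [339.8 307.9] [ 0.5491 -0.0269  0.    ]
fence_face 0.72 [396.9  82.8] [0.5902 0.1763 0.009 ]
stop_face 0.59 [359.7  26.3] [0.5594 0.2166 0.009 ]
cam_pivot 0.67 [293.5 101.8] [0.509  0.1618 0.025 ]
```

View pics/w1.png

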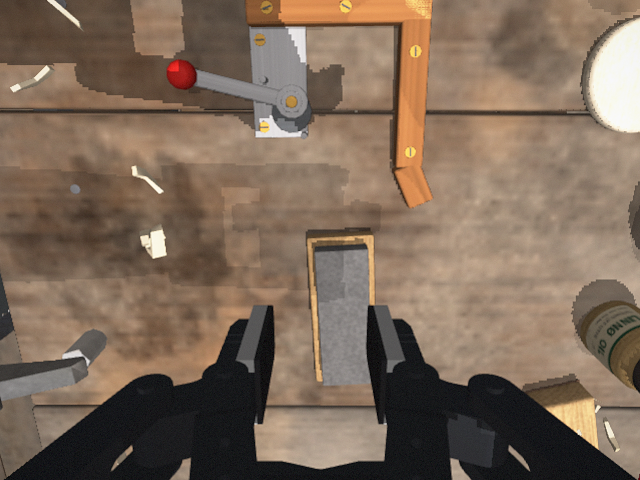

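```bash
python3 - <<'E'
import cv2
a=cv2.imread("pics/w1.png")
cv2.imwrite("pics/w1c.png",cv2.resize(a[0:250,240:440],None,fx=2.4,fy=2.4,interpolation=cv2.INTER_CUBIC))
E
```

```text
(no output)
```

View pics/w1c.png

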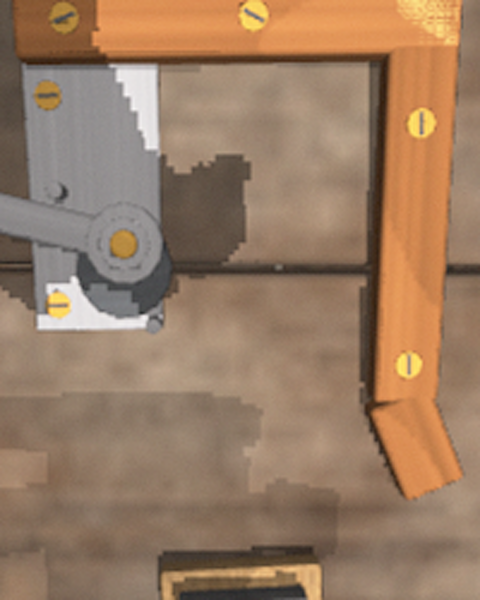

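```bash
python3 - <<'E'
from h import *
z=np.load("pics/w1.npz"); C=(z["K"],z["D"],z["W"])
s=lambda L:[(240+(a+.5)/2.4-.5,(b+.5)/2.4-.5) for a,b in L]
print("fence top edge",w(C,s([(388,60),(376,400)]),.018).round(4).tolist())
print("stop top edge",w(C,s([(100,57),(300,57)]),.018).round(4).tolist())
print("plate front L,R, left-top",w(C,s([(38,330),(163,328),(23,65)]),.004).round(4).tolist())
print("splay tip",w(C,s([(405,498),(372,405)]),.018).round(4).tolist())
print("knob,pivot",w(C,[(181.5,74)],.030).round(4).tolist(),w(C,s([(123,243)]),.033).round(4).tolist())
print("tray front L,R; left rear",w(C,[(306.5,233),(374,231.5),(318,382)],.014).round(4).tolist())
print("stone top: FL,FR",w(C,[(316,249),(367,246)],.03).round(4).tolist())
E
```

```text
fence top edge [[0.5896, 0.2166, 0.018], [0.5922, 0.1116, 0.018]]
stop top edge [[0.5004, 0.217, 0.018], [0.5623, 0.2173, 0.018]]
plate front L,R, left-top [[0.4757, 0.1332, 0.004], [0.5191, 0.1341, 0.004], [0.4744, 0.2166, 0.004]]
splay tip [[0.6044, 0.0773, 0.018], [0.5909, 0.1099, 0.018]]
knob,pivot [[0.4265, 0.1811, 0.03]] [[0.5076, 0.1625, 0.033]]
tray front L,R; left rear [[0.518, 0.0528, 0.014], [0.5768, 0.0544, 0.014], [0.5285, -0.1007, 0.014]]
stone top: FL,FR [[0.5265, 0.0437, 0.03], [0.5693, 0.0466, 0.03]]
```

{"op": "send_rows", "data": {"commands": [{"tx": -3.7, "ty": 0.45, "tz": 0, "wx": 0, "wy": 0, "wz": 0, "fingers": 0.7}, {"tx": -3.7, "ty": 0.45, "tz": 0, "wx": 0, "wy": 0, "wz": 0, "fingers": 0.7}, {"tx": -3.7, "ty": 0.45, "tz": 0, "wx": 0, "wy": 0, "wz": 0, "fingers": 0.7}, {"tx": -3.7, "ty": 0.45, "tz": 0, "wx": 0, "wy": 0, "wz": 0, "fingers": 0.7}, {"tx": -3.7, "ty": 0.45, "tz": 0, "wx": 0, "wy": 0, "wz": 0, "fingers": 0.7}, {"tx": -3.7, "ty": 0.45, "tz": 0, "wx": 0, "wy": 0, "wz": -2.8, "fingers": 0.7}, {"tx": 0, "ty": 0, "tz": 3.8, "wx": 0, "wy": 0, "wz": 0, "fingers": 0.7}, {"tx": 0, "ty": 0, "tz": 3.8, "wx": 0, "wy": 0, "wz": 0, "fingers": 0.7}, {"tx": 0, "ty": 0, "tz": 3.8, "wx": 0, "wy": 0, "wz": 0, "fingers": 0.7}, {"tx": 0, "ty": 0, "tz": 3.8, "wx": 0, "wy": 0, "wz": 0, "fingers": 0.7}, {"tx": 0, "ty": 0, "tz": 3.0, "wx": 0, "wy": 0, "wz": 0, "fingers": 0.7}, {"tx": 0, "ty": 0, "tz": 0, "wx": 0, "wy": 0, "wz": 0, "fingers": 0.7}]}}

```text
time_s: 5.07
ee_pos: [0.5539, -0.1382, 0.2152]
eef_rot: [-179.3, -0.4, 92.7]
ft_force: [-0.9, 0.5, -1.6]
grip_width: 0.0255
grasp_force: 0.0
```

```bash
python3 - <<'E'
from h import *
o=telemetry.get_obs(); print(o["time_s"],o["ee_pos"],o["eef_rot"],o["grip_width"])
C=cam("wrist")
np.savez("pics/w2.npz",K=C[0],D=C[1],W=C[2])
cv2.imwrite("pics/w2.png",imaging.capture("wrist"))
E
```

```text
5.0667 [ 0.55391032 -0.13817577  0.21521089] [-179.25093614   -0.37482304   92.71267463] 0.02552579422035255
```

View pics/w2.png

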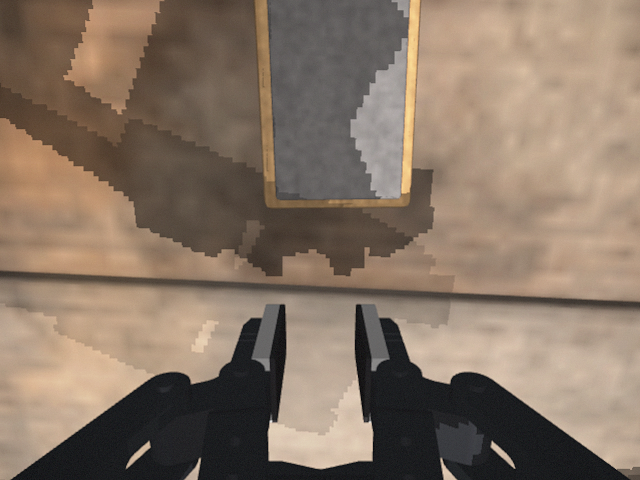

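```bash
python3 - <<'E'
from h import *
z=np.load("pics/w2.npz"); C=(z["K"],z["D"],z["W"])
P=w(C,[(266,208),(410.5,206),(255.5,3),(420.5,3)],.014); print(P.round(4).tolist())
d=(P[2]+P[3]-P[0]-P[1])/2; print("yaw side",np.degrees(np.arctan2(-d[0],d[1])),"rear",np.degrees(np.arctan2(*(P[1]-P[0])[[1,0]])))
o=telemetry.get_obs(); print(o["time_s"],o["ee_pos"],o["eef_rot"])
E
```

```text
[[0.5272, -0.1001, 0.014], [0.5855, -0.0963, 0.014], [0.5229, -0.026, 0.014], [0.5808, -0.0234, 0.014]]
yaw side 3.518747143401721 rear 3.720596989188675
5.1167 [ 0.55546781 -0.13861048  0.21894447] [-179.54156288   -0.23271079   92.73185339]
```

{"op": "send_rows", "data": {"commands": [{"tx": 0, "ty": 0, "tz": 2.4, "wx": 0, "wy": 0, "wz": -0.8, "fingers": 0.7}, {"tx": 0, "ty": 0, "tz": 1.5, "wx": 0, "wy": 0, "wz": 0, "fingers": 0.7}, {"tx": 0, "ty": 0, "tz": 0.5, "wx": 0, "wy": 0, "wz": 0, "fingers": 0.7}, {"tx": 0.8, "ty": 0.05, "tz": 0, "wx": 0, "wy": 0, "wz": 0, "fingers": 0.7}, {"tx": 0.7, "ty": 0.05, "tz": 0, "wx": 0, "wy": 0, "wz": 0, "fingers": 0.7}, {"tx": 0.6, "ty": 0.05, "tz": 0, "wx": 0, "wy": 0, "wz": 0, "fingers": 0.7}, {"tx": 0.5, "ty": 0.03, "tz": 0, "wx": 0, "wy": 0, "wz": 0, "fingers": 0.7}, {"tx": 0.5, "ty": 0.03, "tz": 0, "wx": 0, "wy": 0, "wz": 0, "fingers": 0.7}, {"tx": 0.5, "ty": 0.05, "tz": 0, "wx": 0, "wy": 0, "wz": 0, "fingers": 0.7}, {"tx": 0.5, "ty": 0.05, "tz": 0, "wx": 0, "wy": 0, "wz": 0, "fingers": 0.7}, {"tx": 0, "ty": 0, "tz": 0, "wx": 0, "wy": 0, "wz": 0, "fingers": 0.7}, {"tx": 0, "ty": 0, "tz": 0, "wx": 0, "wy": 0, "wz": 0, "fingers": 0.7}]}}

```text
time_s: 6.12
ee_pos: [0.5577, -0.097, 0.1787]
eef_rot: [-180.0, -0.0, 93.6]
ft_force: [0.2, 0.1, 0.3]
grip_width: 0.0252
grasp_force: 0.2
```

{"op": "send_rows", "data": {"commands": [{"tx": 0.5, "ty": 0.05, "tz": 0, "wx": 0, "wy": 0, "wz": 0.25, "fingers": 0.7}, {"tx": 0.5, "ty": 0.05, "tz": 0, "wx": 0, "wy": 0, "wz": 0.25, "fingers": 0.7}, {"tx": 0.5, "ty": 0.05, "tz": 0, "wx": 0, "wy": 0, "wz": 0.25, "fingers": 0.7}, {"tx": 0.5, "ty": 0.05, "tz": 0, "wx": 0, "wy": 0, "wz": 0.25, "fingers": 0.7}, {"tx": 0.5, "ty": 0.05, "tz": 0, "wx": 0, "wy": 0, "wz": 0.25, "fingers": 0.7}, {"tx": 0.5, "ty": 0.04, "tz": 0, "wx": 0, "wy": 0, "wz": 0.25, "fingers": 0.7}, {"tx": 0.5, "ty": 0.04, "tz": 0, "wx": 0, "wy": 0, "wz": 0.25, "fingers": 0.7}, {"tx": 0.5, "ty": 0.04, "tz": 0, "wx": 0, "wy": 0, "wz": 0.25, "fingers": 0.7}, {"tx": 0.5, "ty": 0.03, "tz": 0, "wx": 0, "wy": 0, "wz": 0.25, "fingers": 0.7}, {"tx": 0.5, "ty": 0.03, "tz": 0, "wx": 0, "wy": 0, "wz": 0.25, "fingers": 0.7}, {"tx": 0, "ty": 0, "tz": 0, "wx": 0, "wy": 0, "wz": 0, "fingers": 0.7}, {"tx": 0, "ty": 0, "tz": 0, "wx": 0, "wy": 0, "wz": 0, "fingers": 0.7}]}}

```text
time_s: 7.12
ee_pos: [0.5597, -0.0465, 0.1784]
eef_rot: [-180.0, -0.1, 91.1]
ft_force: [-0.9, 0.1, -0.5]
grip_width: 0.0255
grasp_force: 0.0
```

```bash
python3 - <<'E'
from h import *
o=telemetry.get_obs(); print(o["time_s"],o["ee_pos"],o["eef_rot"],o["ft_force"])
C=cam("wrist"); np.savez("pics/w3.npz",K=C[0],D=C[1],W=C[2])
a=imaging.capture("wrist"); cv2.imwrite("pics/w3.png",a)
b=imaging.capture("top"); cv2.imwrite("pics/t3.png",b)
t=cv2.resize(b[200:300,220:360],None,fx=4.2,fy=4.2,interpolation=cv2.INTER_CUBIC)
cv2.imwrite("pics/v3.png",t)
E
```

```text
7.1167 [ 0.55965018 -0.0465198   0.17835901] [-1.79954360e+02 -7.28197290e-02  9.11087421e+01] [-0.85594549  0.12804151 -0.50195021]
```

View pics/w3.png

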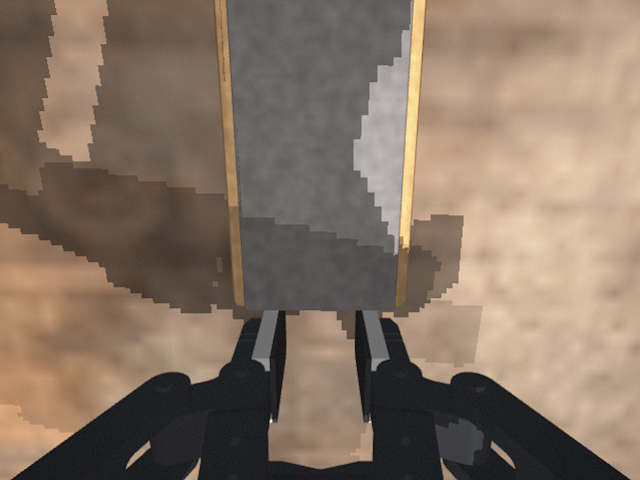

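```bash
python3 - <<'E'
from h import *
z=np.load("pics/w3.npz"); C=(z["K"],z["D"],z["W"])
P=w(C,[(235.5,303),(405.5,303),(215.5,3),(423.5,3)],.014); print(P.round(4).tolist())
d=(P[2]+P[3]-P[0]-P[1])/2; print("yaw",np.degrees(np.arctan2(-d[0],d[1])), "rear c",(P[0]+P[1])/2)
E
```

```text
[[0.5301, -0.0329, 0.014], [0.5881, -0.0317, 0.014], [0.5285, 0.0584, 0.014], [0.5856, 0.0595, 0.014]]
yaw 1.3033016815646759 rear c [ 0.55910695 -0.03227171  0.014     ]
```

{"op": "send_rows", "data": {"commands": [{"tx": 0.5, "ty": 0.02, "tz": 0, "wx": 0, "wy": 0, "wz": 0.1, "fingers": 0.7}, {"tx": 0.8, "ty": 0.03, "tz": 0, "wx": 0, "wy": 0, "wz": 0, "fingers": 0.7}, {"tx": 0.8, "ty": 0.03, "tz": 0, "wx": 0, "wy": 0, "wz": 0, "fingers": 0.7}, {"tx": 0.8, "ty": 0.03, "tz": 0, "wx": 0, "wy": 0, "wz": 0, "fingers": 0.7}, {"tx": 0.8, "ty": 0.03, "tz": 0, "wx": 0, "wy": 0, "wz": 0, "fingers": 0.7}, {"tx": 0.8, "ty": 0.03, "tz": 0, "wx": 0, "wy": 0, "wz": 0, "fingers": 0.7}, {"tx": 0.8, "ty": 0.03, "tz": 0, "wx": 0, "wy": 0, "wz": 0, "fingers": 0.7}, {"tx": 0.8, "ty": 0.03, "tz": 0, "wx": 0, "wy": 0, "wz": 0, "fingers": 0.7}, {"tx": 0.8, "ty": 0.03, "tz": 0, "wx": 0, "wy": 0, "wz": 0, "fingers": 0.7}, {"tx": 0.8, "ty": 0.03, "tz": 0, "wx": 0, "wy": 0, "wz": 0, "fingers": 0.7}, {"tx": 0.8, "ty": 0.02, "tz": 0, "wx": 0, "wy": 0, "wz": 0, "fingers": 0.7}, {"tx": 0, "ty": 0, "tz": 0, "wx": 0, "wy": 0, "wz": 0, "fingers": 0.7}]}}

```text
time_s: 8.22
ee_pos: [0.5614, 0.0393, 0.1788]
eef_rot: [-180.0, -0.0, 91.1]
ft_force: [-0.8, -0.6, 0.6]
grip_width: 0.0256
grasp_force: 0.0
```

{"op": "send_rows", "data": {"commands": [{"tx": 0.3, "ty": 0, "tz": 0, "wx": 0, "wy": 0, "wz": 0, "fingers": 0.7}, {"tx": 0.3, "ty": 0, "tz": 0, "wx": 0, "wy": 0, "wz": 0, "fingers": 0.7}, {"tx": 0.3, "ty": 0, "tz": 0, "wx": 0, "wy": 0, "wz": 0, "fingers": 0.7}, {"tx": 0, "ty": 0, "tz": 0, "wx": 0, "wy": 0, "wz": 0, "fingers": 0.7}]}}

```text
time_s: 8.55
ee_pos: [0.5614, 0.047, 0.1789]
eef_rot: [180.0, -0.0, 91.0]
ft_force: [-0.0, -0.4, 0.2]
grip_width: 0.0255
grasp_force: 0.0
```

Smooth so far. Creep until the force rises against the stop.

{"op": "send_rows", "data": {"commands": [{"tx": 0.2, "ty": 0, "tz": 0, "wx": 0, "wy": 0, "wz": 0, "fingers": 0.7}, {"tx": 0.2, "ty": 0, "tz": 0, "wx": 0, "wy": 0, "wz": 0, "fingers": 0.7}, {"tx": 0.2, "ty": 0, "tz": 0, "wx": 0, "wy": 0, "wz": 0, "fingers": 0.7}, {"tx": 0, "ty": 0, "tz": 0, "wx": 0, "wy": 0, "wz": 0, "fingers": 0.7}, {"tx": 0, "ty": 0, "tz": 0, "wx": 0, "wy": 0, "wz": 0, "fingers": 0.7}]}}

```text
time_s: 8.97
ee_pos: [0.5613, 0.0529, 0.1788]
eef_rot: [180.0, -0.0, 91.0]
ft_force: [-0.2, -0.4, 0.7]
grip_width: 0.0254
grasp_force: 0.3
```

{"op": "send_rows", "data": {"commands": [{"tx": 0.1, "ty": 0, "tz": 0, "wx": 0, "wy": 0, "wz": 0, "fingers": 0.7}, {"tx": 0.1, "ty": 0, "tz": 0, "wx": 0, "wy": 0, "wz": 0, "fingers": 0.7}, {"tx": 0, "ty": 0, "tz": 0, "wx": 0, "wy": 0, "wz": 0, "fingers": 0.7}, {"tx": 0, "ty": 0, "tz": 0, "wx": 0, "wy": 0, "wz": 0, "fingers": 0.7}]}}

```text
time_s: 9.3
ee_pos: [0.5613, 0.0548, 0.1788]
eef_rot: [180.0, 0.0, 91.0]
ft_force: [0.1, -0.7, 1.6]
grip_width: 0.0255
grasp_force: 0.9
```

{"op": "send_rows", "data": {"commands": [{"tx": 0.1, "ty": 0, "tz": 0, "wx": 0, "wy": 0, "wz": 0, "fingers": 0.7}, {"tx": 0.1, "ty": 0, "tz": 0, "wx": 0, "wy": 0, "wz": 0, "fingers": 0.7}, {"tx": 0, "ty": 0, "tz": 0, "wx": 0, "wy": 0, "wz": 0, "fingers": 0.7}]}}

```text
time_s: 9.55
ee_pos: [0.5612, 0.0568, 0.1788]
eef_rot: [180.0, 0.0, 91.0]
ft_force: [-0.1, -2.7, 0.6]
grip_width: 0.0255
grasp_force: 1.1
```

{"op": "send_rows", "data": {"commands": [{"tx": 0.1, "ty": 0, "tz": 0, "wx": 0, "wy": 0, "wz": 0, "fingers": 0.7}, {"tx": 0.1, "ty": 0, "tz": 0, "wx": 0, "wy": 0, "wz": 0, "fingers": 0.7}, {"tx": 0, "ty": 0, "tz": 0, "wx": 0, "wy": 0, "wz": 0, "fingers": 0.7}]}}

```text
time_s: 9.8
ee_pos: [0.5613, 0.0578, 0.1789]
eef_rot: [-180.0, 0.2, 91.1]
ft_force: [-0.6, -8.8, 1.1]
grip_width: 0.0254
grasp_force: 4.1
```

{"op": "send_rows", "data": {"commands": [{"tx": 0.1, "ty": 0, "tz": 0, "wx": 0, "wy": 0, "wz": 0, "fingers": 0.7}, {"tx": 0, "ty": 0, "tz": 0, "wx": 0, "wy": 0, "wz": 0, "fingers": 0.7}]}}

```text
time_s: 9.97
ee_pos: [0.5613, 0.0581, 0.1789]
eef_rot: [-180.0, 0.3, 91.1]
ft_force: [-0.5, -10.9, 1.4]
grip_width: 0.0256
grasp_force: 5.6
```

{"op": "send_rows", "data": {"commands": [{"tx": -0.5, "ty": 0, "tz": 0, "wx": 0, "wy": 0, "wz": 0, "fingers": 0.7}, {"tx": -2, "ty": 0, "tz": 0, "wx": 0, "wy": 0, "wz": 0, "fingers": 0.7}, {"tx": -2, "ty": 0, "tz": -2, "wx": 0, "wy": 0, "wz": 0, "fingers": 1}, {"tx": 0, "ty": -2, "tz": -4, "wx": 0, "wy": 0, "wz": 0, "fingers": 1}, {"tx": 3, "ty": -2, "tz": -4, "wx": 0, "wy": 0, "wz": 0, "fingers": 1}, {"tx": 4, "ty": -2, "tz": -4, "wx": 0, "wy": 0, "wz": 0, "fingers": 1}, {"tx": 4, "ty": 0, "tz": -1, "wx": 0, "wy": 0, "wz": 0, "fingers": 1}, {"tx": 4, "ty": 0, "tz": 0, "wx": 0, "wy": 0, "wz": 0, "fingers": 1}, {"tx": 4, "ty": 0, "tz": 0, "wx": 0, "wy": 0, "wz": 0, "fingers": 1}, {"tx": 2, "ty": 0, "tz": 0, "wx": 0, "wy": 0, "wz": 0, "fingers": 1}, {"tx": 0, "ty": 0, "tz": 0, "wx": 0, "wy": 0, "wz": 0, "fingers": 1}, {"tx": 0, "ty": 0, "tz": 0, "wx": 0, "wy": 0, "wz": 0, "fingers": 1}]}}

```text
time_s: 10.97
ee_pos: [0.5099, 0.2061, 0.3042]
eef_rot: [-179.9, -0.0, 91.2]
ft_force: [-0.9, 0.1, -0.5]
grip_width: 0.0002
grasp_force: 0.0
```

```bash
python3 - <<'E'
from h import *
o=telemetry.get_obs(); print(o["time_s"],o["ee_pos"],o["eef_rot"],o["joint_pos"])
C=cam("wrist"); np.savez("pics/w4.npz",K=C[0],D=C[1],W=C[2])
cv2.imwrite("pics/w4.png",imaging.capture("wrist"))
E
```

```text
10.9667 [0.50988313 0.20607252 0.304242  ] [-1.79924543e+02 -2.48992999e-02  9.11646181e+01] [1.14290982e+01 6.82845770e+00 1.12691953e+02 4.35776935e-02
 6.05494086e+01 1.02430147e+01]
```

View pics/w4.png

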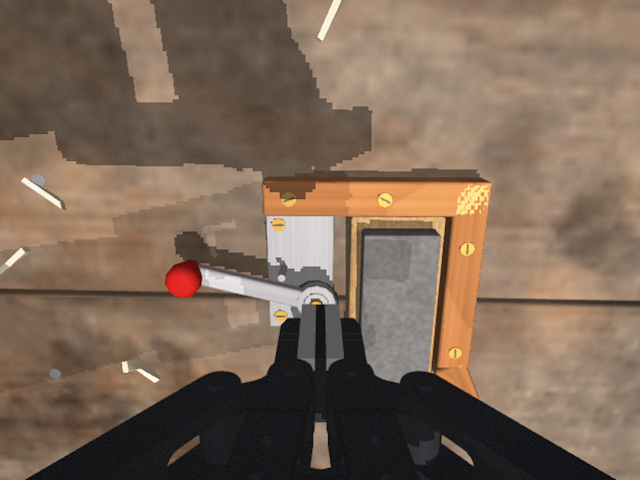

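```bash
python3 - <<'E'
from h import *
z=np.load("pics/w4.npz"); C=(z["K"],z["D"],z["W"])
print(w(C,[(184,279)],.030),w(C,[(317,287)],.036)) 
piv=np.array([.508,.1615]); k=w(C,[(184,279)],.030)[0,:2]; d=k-piv; ph=np.degrees(np.arctan2(d[1],d[0])); print(ph,np.hypot(*d))
o=telemetry.get_obs()
a=np.radians(ph-10); p=piv+.082*np.array([np.cos(a),np.sin(a)])+.0215*np.array([np.sin(a),-np.cos(a)]); print("tool start",p,"yaw",ph-100)
yw=np.radians(o["eef_rot"][2]); dd=p-o["ee_pos"][:2]; print("tx,ty cm", 100*(dd@[np.cos(yw),np.sin(yw)]),100*(dd@[np.sin(yw),-np.cos(yw)]))
print("tray corners",w(C,[(351,217),(445,217)],.014))
E
```

```text
[[0.42664647 0.17951308 0.03      ]] [[0.50794746 0.17862647 0.036     ]]
167.51514579615213 0.08332387042348575
tool start [0.44045603 0.2127256 ] yaw 67.51514579615213
tx,ty cm 0.8939648453809566 -6.94947798761356
tray corners [[0.52816697 0.21645767 0.014     ]
 [0.58641215 0.21766897 0.014     ]]
```

{"op": "send_rows", "data": {"commands": [{"tx": 0.4, "ty": -3.5, "tz": 0, "wx": 0, "wy": 0, "wz": 0, "fingers": 1}, {"tx": 0.5, "ty": -3.5, "tz": 0, "wx": 0, "wy": 0, "wz": 0, "fingers": 1}, {"tx": 0, "ty": 0, "tz": 1, "wx": 0, "wy": 0, "wz": 5.9, "fingers": 1}, {"tx": 0, "ty": 0, "tz": 1, "wx": 0, "wy": 0, "wz": 5.9, "fingers": 1}, {"tx": 0, "ty": 0, "tz": 1, "wx": 0, "wy": 0, "wz": 5.9, "fingers": 1}, {"tx": 0, "ty": 0, "tz": 1, "wx": 0, "wy": 0, "wz": 5.9, "fingers": 1}, {"tx": 0, "ty": 0, "tz": 2, "wx": 0, "wy": 0, "wz": 0, "fingers": 1}, {"tx": 0, "ty": 0, "tz": 2, "wx": 0, "wy": 0, "wz": 0, "fingers": 1}, {"tx": 0, "ty": 0, "tz": 2, "wx": 0, "wy": 0, "wz": 0, "fingers": 1}, {"tx": 0, "ty": 0, "tz": 1.1, "wx": 0, "wy": 0, "wz": 0, "fingers": 1}, {"tx": 0, "ty": 0, "tz": 0, "wx": 0, "wy": 0, "wz": 0, "fingers": 1}, {"tx": 0, "ty": 0, "tz": 0, "wx": 0, "wy": 0, "wz": 0, "fingers": 1}]}}

```text
time_s: 12.02
ee_pos: [0.4405, 0.2119, 0.1934]
eef_rot: [-179.9, 0.0, 67.3]
ft_force: [0.7, -0.9, 1.2]
grip_width: -0.0001
grasp_force: 0.0
```

{"op": "send_rows", "data": {"commands": [{"tx": -0.87, "ty": -0.18, "tz": 0, "wx": 0, "wy": 0, "wz": -6, "fingers": 1}, {"tx": -0.87, "ty": -0.18, "tz": 0, "wx": 0, "wy": 0, "wz": -6, "fingers": 1}, {"tx": -0.87, "ty": -0.18, "tz": 0, "wx": 0, "wy": 0, "wz": -6, "fingers": 1}, {"tx": -0.87, "ty": -0.18, "tz": 0, "wx": 0, "wy": 0, "wz": -6, "fingers": 1}, {"tx": -0.87, "ty": -0.18, "tz": 0, "wx": 0, "wy": 0, "wz": -6, "fingers": 1}, {"tx": -0.87, "ty": -0.18, "tz": 0, "wx": 0, "wy": 0, "wz": -6, "fingers": 1}, {"tx": -0.87, "ty": -0.18, "tz": 0, "wx": 0, "wy": 0, "wz": -6, "fingers": 1}, {"tx": -0.87, "ty": -0.18, "tz": 0, "wx": 0, "wy": 0, "wz": -6, "fingers": 1}, {"tx": -0.87, "ty": -0.18, "tz": 0, "wx": 0, "wy": 0, "wz": -6, "fingers": 1}, {"tx": -0.87, "ty": -0.18, "tz": 0, "wx": 0, "wy": 0, "wz": -6, "fingers": 1}, {"tx": 0, "ty": 0, "tz": 0, "wx": 0, "wy": 0, "wz": 0, "fingers": 1}]}}

```text
time_s: 12.93
ee_pos: [0.4309, 0.1276, 0.1955]
eef_rot: [179.8, 0.1, 127.4]
ft_force: [-0.4, -0.7, 0.7]
grip_width: 0.0002
grasp_force: 0.0
```

{"op": "send_rows", "data": {"commands": [{"tx": -0.87, "ty": -0.18, "tz": 0, "wx": 0, "wy": 0, "wz": -6, "fingers": 1}, {"tx": -0.87, "ty": -0.18, "tz": 0, "wx": 0, "wy": 0, "wz": -6, "fingers": 1}, {"tx": -0.87, "ty": -0.18, "tz": 0, "wx": 0, "wy": 0, "wz": -6, "fingers": 1}, {"tx": -0.87, "ty": -0.18, "tz": 0, "wx": 0, "wy": 0, "wz": -6, "fingers": 1}, {"tx": -0.44, "ty": -0.1, "tz": 0, "wx": 0, "wy": 0, "wz": -3, "fingers": 1}, {"tx": -0.44, "ty": -0.1, "tz": 0, "wx": 0, "wy": 0, "wz": -3, "fingers": 1}, {"tx": -0.44, "ty": -0.1, "tz": 0, "wx": 0, "wy": 0, "wz": -3, "fingers": 1}, {"tx": -0.44, "ty": -0.1, "tz": 0, "wx": 0, "wy": 0, "wz": -3, "fingers": 1}, {"tx": 0, "ty": 0, "tz": 0, "wx": 0, "wy": 0, "wz": 0, "fingers": 1}]}}

```text
time_s: 13.68
ee_pos: [0.4635, 0.0893, 0.1942]
eef_rot: [180.0, -0.3, 163.3]
ft_force: [-2.9, 3.2, 1.7]
grip_width: -0.0002
grasp_force: 2.0
```

{"op": "send_rows", "data": {"commands": [{"tx": -0.44, "ty": -0.1, "tz": 0, "wx": 0, "wy": 0, "wz": -3, "fingers": 1}, {"tx": -0.44, "ty": -0.1, "tz": 0, "wx": 0, "wy": 0, "wz": -3, "fingers": 1}, {"tx": -0.44, "ty": -0.1, "tz": 0, "wx": 0, "wy": 0, "wz": -3, "fingers": 1}, {"tx": 0, "ty": 0, "tz": 0, "wx": 0, "wy": 0, "wz": 0, "fingers": 1}, {"tx": 0, "ty": 0, "tz": 0, "wx": 0, "wy": 0, "wz": 0, "fingers": 1}]}}

```text
time_s: 14.1
ee_pos: [0.4755, 0.0831, 0.194]
eef_rot: [180.0, -0.2, 172.3]
ft_force: [-4.3, 1.9, 0.7]
grip_width: 0.0001
grasp_force: 1.7
```

Now yaw 172 (lever about 262°); about 9° to go to the lever's stop.

{"op": "send_rows", "data": {"commands": [{"tx": -0.3, "ty": -0.06, "tz": 0, "wx": 0, "wy": 0, "wz": -2, "fingers": 1}, {"tx": -0.3, "ty": -0.06, "tz": 0, "wx": 0, "wy": 0, "wz": -2, "fingers": 1}, {"tx": -0.3, "ty": -0.06, "tz": 0, "wx": 0, "wy": 0, "wz": -2, "fingers": 1}, {"tx": 0, "ty": 0, "tz": 0, "wx": 0, "wy": 0, "wz": 0, "fingers": 1}, {"tx": 0, "ty": 0, "tz": 0, "wx": 0, "wy": 0, "wz": 0, "fingers": 1}]}}

```text
time_s: 14.52
ee_pos: [0.4835, 0.0803, 0.1936]
eef_rot: [180.0, -0.5, 178.3]
ft_force: [-8.2, 0.9, 5.5]
grip_width: -0.0001
grasp_force: 4.1
```

{"op": "send_rows", "data": {"commands": [{"tx": -0.15, "ty": 0, "tz": 0, "wx": 0, "wy": 0, "wz": -1, "fingers": 1}, {"tx": -0.15, "ty": 0, "tz": 0, "wx": 0, "wy": 0, "wz": -1, "fingers": 1}, {"tx": 0, "ty": 0, "tz": 0, "wx": 0, "wy": 0, "wz": 0, "fingers": 1}]}}

```text
time_s: 14.77
ee_pos: [0.4866, 0.0799, 0.1935]
eef_rot: [-179.9, -0.4, -179.6]
ft_force: [-6.4, -2.9, 2.1]
grip_width: -0.0001
grasp_force: 3.6
```

{"op": "send_rows", "data": {"commands": [{"tx": -0.15, "ty": 0, "tz": 0, "wx": 0, "wy": 0, "wz": 0, "fingers": 1}, {"tx": -0.15, "ty": 0, "tz": 0, "wx": 0, "wy": 0, "wz": 0, "fingers": 1}, {"tx": 0, "ty": 0, "tz": 0, "wx": 0, "wy": 0, "wz": 0, "fingers": 1}]}}

```text
time_s: 15.02
ee_pos: [0.4894, 0.0798, 0.1935]
eef_rot: [-179.9, -0.5, -179.7]
ft_force: [-9.6, -2.9, 5.0]
grip_width: 0.0002
grasp_force: 4.7
```

{"op": "send_rows", "data": {"commands": [{"tx": -0.1, "ty": 0, "tz": 0, "wx": 0, "wy": 0, "wz": 0, "fingers": 1}, {"tx": -0.1, "ty": 0, "tz": 0, "wx": 0, "wy": 0, "wz": 0, "fingers": 1}, {"tx": 0, "ty": 0, "tz": 0, "wx": 0, "wy": 0, "wz": 0, "fingers": 1}]}}

```text
time_s: 15.27
ee_pos: [0.4904, 0.0798, 0.1933]
eef_rot: [-179.9, -0.8, -179.6]
ft_force: [-14.5, -3.7, 10.1]
grip_width: 0.0001
grasp_force: 7.3
```

{"op": "send_rows", "data": {"commands": [{"tx": -0.1, "ty": 0, "tz": 0, "wx": 0, "wy": 0, "wz": 0, "fingers": 1}, {"tx": -0.1, "ty": 0, "tz": 0, "wx": 0, "wy": 0, "wz": 0, "fingers": 1}, {"tx": 0, "ty": 0, "tz": 0, "wx": 0, "wy": 0, "wz": 0, "fingers": 1}]}}

```text
time_s: 15.52
ee_pos: [0.4915, 0.0799, 0.1931]
eef_rot: [-179.9, -1.2, -179.6]
ft_force: [-20.2, -4.1, 15.4]
grip_width: -0.0001
grasp_force: 10.0
```

{"op": "send_rows", "data": {"commands": [{"tx": 0.5, "ty": 0, "tz": 0, "wx": 0, "wy": 0, "wz": 0, "fingers": 1}, {"tx": 1, "ty": 0, "tz": 0, "wx": 0, "wy": 0, "wz": 0, "fingers": 1}, {"tx": 1, "ty": 0, "tz": 0, "wx": 0, "wy": 0, "wz": 0, "fingers": 1}, {"tx": 0, "ty": 0, "tz": -3, "wx": 0, "wy": 0, "wz": 0, "fingers": 1}, {"tx": 0, "ty": 0, "tz": -4, "wx": 0, "wy": 0, "wz": 0, "fingers": 1}, {"tx": 0, "ty": 0, "tz": -4, "wx": 0, "wy": 0, "wz": 0, "fingers": 1}, {"tx": 0, "ty": -2, "tz": -4, "wx": 0, "wy": 0, "wz": 0, "fingers": 1}, {"tx": 0, "ty": -4, "tz": -3, "wx": 0, "wy": 0, "wz": 0, "fingers": 1}, {"tx": 0, "ty": -4, "tz": 0, "wx": 0, "wy": 0, "wz": 0, "fingers": 1}, {"tx": 0, "ty": 0, "tz": 0, "wx": 0, "wy": 0, "wz": 0, "fingers": 1}, {"tx": 0, "ty": 0, "tz": 0, "wx": 0, "wy": 0, "wz": 0, "fingers": 1}, {"tx": 0, "ty": 0, "tz": 0, "wx": 0, "wy": 0, "wz": 0, "fingers": 1}]}}

```text
time_s: 16.52
ee_pos: [0.4702, -0.0121, 0.3657]
eef_rot: [180.0, -0.0, -179.7]
ft_force: [-0.4, 0.3, -0.4]
grip_width: -0.0003
grasp_force: 0.0
```

```bash
python3 - <<'E'
from h import *
o=telemetry.get_obs(); print(o["time_s"],o["ee_pos"],o["eef_rot"],o["joint_pos"])
C=cam("wrist"); np.savez("pics/w5.npz",K=C[0],D=C[1],W=C[2])
cv2.imwrite("pics/w5.png",imaging.capture("wrist"))
for d in models.spot_point("wrist","lever_knob")[:1]+models.spot_point("wrist","cam_pivot")[:1]: print(d,w(C,d["position"],.03))
E
```

```text
16.5167 [ 0.47021565 -0.01211999  0.36566074] [ 1.79975081e+02 -2.11682927e-03 -1.79679812e+02] [-1.38672487e+01 -8.03806129e+00  1.20457679e+02  2.55713277e-02
  6.75885442e+01 -1.04197187e+02]
{'position': [441.0, 263.6], 'p': 0.84} [[0.50830666 0.07950327 0.03      ]]
{'position': [546.9, 258.4], 'p': 0.96} [[0.50364716 0.15866113 0.03      ]]
```

View pics/w5.png

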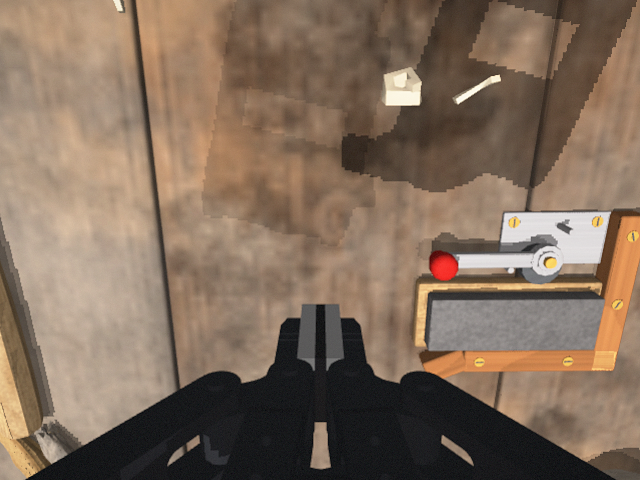

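```bash
python3 - <<'E'
from h import *
z=np.load("pics/w5.npz"); C=(z["K"],z["D"],z["W"])
print("tray rear-L, front-L",w(C,[(419,280),(603,283)],.014).round(4).tolist(), "stop edge",w(C,[(607,240)],.018).round(4).tolist(),"knob",w(C,[(443,265)],.03).round(4).tolist(),"pivot",w(C,[(549,263)],.03).round(4).tolist())
a=cv2.imread("pics/w5.png")[190:390,390:640]; cv2.imwrite("pics/w5c.png",cv2.resize(a,None,fx=3,fy=3,interpolation=cv2.INTER_CUBIC))
E
```

```text
tray rear-L, front-L [[0.5288, 0.0679, 0.014], [0.5306, 0.2164, 0.014]] stop edge [[0.4928, 0.209, 0.018]] knob [[0.5094, 0.0811, 0.03]] pivot [[0.5073, 0.1609, 0.03]]
```

View pics/w5c.png

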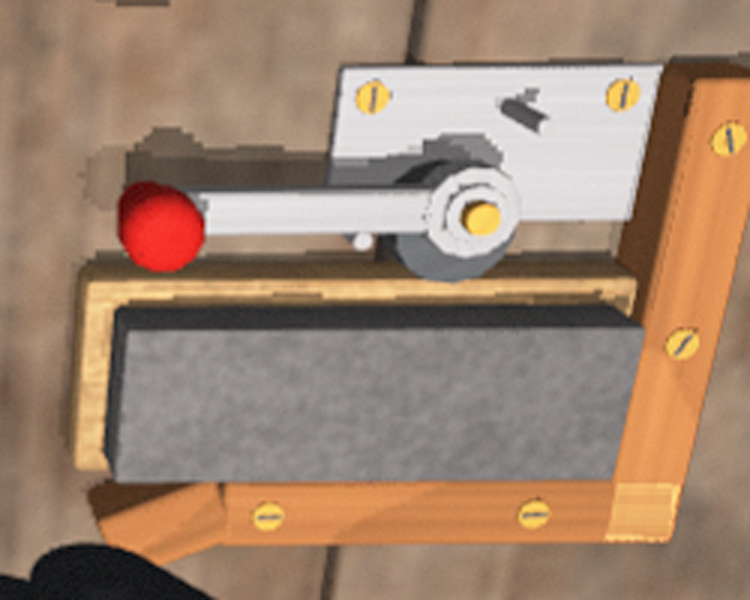

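The tray sits home against the stop and the fence. The lever is against its stop pin, with its knob at (160,227) in the crop, pointing at the mouth. The cam presses on the tray and the gripper is clear.

```bash
python3 -c "
from h import *
print(job.finish_job())"
```

```text
the job is handed in; nothing more can be done
None
```

The whetstone was pushed home against the dock's end stop, then the lever was turned to its stop so the cam clamps the stone against the fence. The job is handed in with the arm clear, at about 17 s of robot time.

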